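# Free the sagging bolt of the tint cabinet and hold its door ajar

### The arm

A 6-joint arm with a two-finger parallel gripper is mounted at the origin on the work surface. World frame = base frame: x ahead of the robot, y to its left, z up, the work surface at z = 0. Lengths are in m, angles in rad, forces in N, time in s.
With the tool pointing down it reaches from about 0.25 to 0.775 m from the base axis. Payload 4 kg.
Tool frame: the origin (TCP) lies at the very end of the fingers, on their centre line; the grasp point (between the pads) lies 19 mm behind it; z points along the fingers, y is the direction in which the jaws open and shut (so a half turn about z gives the same grasp; the last joint's range is limited). The gripper opens to 85 mm and grips with 20 to 120 N. Pads are 22 mm wide; open, the fingers measure 114 mm over their backs; the gripper's body (76 mm by 85 mm) begins 54 mm behind the grasp point. The pads swing forward as they close: fully open they stand 13 mm farther back than shut.
Start: joints at [-1.329, 0.087, 1.371, -0, 1.684, -0.103], TCP at [0.186, -0.518, 0.231] pointing down, gripper open.
Joint ranges: [-3.1, 3.1], [-0.76, 2.03], [0.27, 2.55], [-1.08, 4.22], [0.17, 2.65], [-2.57, 2.57]. Speed limits (rad/s): [2.79, 2.79, 3.14, 3.14, 3.14, 3.14].

### API

Orientations are given as a unit quaternion [w, x, y, z].
In Python, from plant import ctrl gives the robot as it stands. The module is installed in compiled form; this text tells all that it offers.
- The arm moves only by the shell command python3 -m jog 'ROWS' [FORCE]. ROWS is a JSON object of lists of equal length, an entry for each row: "offset": the shift along the tool's x, y, z in cm, a list of three; "turn": the turn about the tool's z in rad; "hand": the gripper command: -1 is shut, 1 is fully open, values between are in proportion. In form: {"offset": [[x, y, z], ...], "turn": [turn, ...], "hand": [hand, ...]}. A call has exactly 5 rows; each row is the pose to reach, as a shift and turn from the pose commanded when the call began, along the tool's axes at that moment; what a row does not reach only later rows make up. A row lasts 1/12 s, in which the tool goes at most 41.7 mm and 7.16 degrees, less where a joint would pass 70% of its speed; a pose out of reach is approached as far as the arm can. A call with a gripper value outside its range is refused whole. The fingers move at their own pace and stop on an object; FORCE is the grip in N (left out, the last holds). Time passes only in rows, so rows that repeat a pose let the fingers close, or fill a call up. It gives the time, the measured TCP pose, the force and the opening at its end, in the units of the state.
- ctrl.get_obs(): the state, without advancing time (a new reading comes with each control period).
- ctrl.camera(name): name is "scene" or "top"; returns a dict with "img" (480x640x3 uint8, red, green, blue), "vfov" (degrees; the focal length in pixels is half the picture's height over the tangent of half this angle, whatever the lens; pixels are square), "cx", "cy" (the principal point, pixels), "extrinsics" (4x4, takes a point from world to camera coordinates). Camera axes: x right, y down, z forward; pixel columns grow to the right and rows downward; lengths in m; the calibration is good to about 2 mm. A picture is of the moment at which its call begins. There is no depth.
- ctrl.finish_job(): hands the job in, once; it reports no verdict.
The state is a dict: "time_s": time; "joint_positions": joint angles; "joint_vel": joint speeds; "joint_torque": joint torques, N m; "position": TCP position; "ee_rot": TCP orientation; "wrist_force": force on the tool from outside, world axes, zero at the start; "moment": the same for the moment, N m; "width": finger opening in m.
Only numpy, scipy, OpenCV 4.12 (cv2) and the standard library are available. Lean on these libraries where they do the work, as an engineer would, in place of code of your own. Each camera call takes 0.05 s, during which the arm holds its last target. There are 200 camera calls.

### The job

My gloved hands are full: please open the little tint cabinet for me. Its brass barrel bolt hangs low in worn straps and has hooked behind the bent-up lip of the keeper, so lift the knob while you pull the bolt out of the keeper with the door still shut, without wrenching the keeper, then draw the spring-loaded door ajar by about a hand's breadth (some 10 cm at its free edge). Finish while still holding the door ajar with the gripper, and leave the jar, dish, can and brush where they stand.

Things in the scene. Friction and masses are not known exactly. Their poses are not given: they have to be found in the camera images.
- cabinet: Fixed pale-wood cabinet, 170 deep x 320 wide x 240 mm high. Origin: centre of its underside, on the counter. Its -x axis points out of the front, +y along the front to the latch side, z up. Door's front face at x = -85 mm; door from the hinge at y = -161 to its free edge at y = +115 mm; fixed latch stile with the keeper y = 118 to 160 mm.
- bolt_knob (a point): Centre of the bolt's brass knob: a cylinder 16 mm thick, 26 mm long, standing straight out of the door, 22 to 48 mm in front of its face; 206 mm above the counter while hanging low. Straps, plate and keeper stand out 24 mm at most, so fingers from above can pinch the knob along the bolt. Axes: the door's (the cabinet's when shut). Bolt shot: at cabinet y = +83 mm.
- bolt_draw (a joint): How far the bolt is drawn, m: 0 fully shot, 0.042 fully drawn. It slides along the door towards the hinge (cabinet -y when shut) with about 1 N of friction. Starts between 0 and 0.005. While the rod (13 mm thick) hangs low it stops at 0.008, hooked on the lip; its nose is out of the keeper from 0.028.
- bolt_lift (a joint): How far the rod is lifted in its worn straps, m: 0 hanging low, 0.011 at the top. Only its weight (about 0.16 kg) holds it down; let go, it falls low again. The nose passes over the lip from 0.006 up.
- keeper_lip (a point): Middle of the upper edge of the keeper's lower lip, a 5 mm thick dark steel tongue bent up into a notch in the underside of the rod. Fixed to the cabinet, same axes. 205 mm above the counter. The keeper's front bar, 20 to 23 mm in front of the door's face, keeps the rod and so the door shut until the nose is out.
- hinge (a joint): Door angle, rad: 0 shut, up to 1.8. The door opens outwards, turning anticlockwise seen from above. A spring closes it: about 0.6 N m when shut and 1.0 N m more per rad (3 to 5 N at the knob). The free edge is 276 mm from the hinge, so 0.37 rad is about 100 mm of gap.
- door_hinge (a point): Point on the door's vertical hinge axis at the height of the bolt (206 mm); it turns with the door. It lies at x = -89, y = -161 mm in cabinet axes.
- door: The framed door leaf with clear panel, 273 x 222 x 18 mm, about 0.6 kg, and the bolt it carries. Origin on the hinge axis at counter height; axes equal the cabinet's when shut and turn with the door; the leaf runs along its +y.
- keeper: The dark steel keeper on the latch stile, 32 x 56 mm, standing out 23 mm. Its frame is the cabinet's (origin under the cabinet's middle).
- stick_jar: Bystander: glass jar 75 mm wide, 120 mm high, with wooden cotton sticks to 182 mm. Origin at the centre of its underside.
- dish: Bystander: small clear glass mixing dish, 42 mm wide, 30 mm high. Origin at the centre of its underside.
- spray_can: Bystander: black can 52 mm wide, 145 mm high, standing in the door's wide swing (the door would touch it at about 0.8 rad or more). Origin at the centre of its underside.
- tint_brush: Bystander: black brush lying flat, about 150 mm long, 9 mm wide, 8 mm high, orange tip towards its +x. Origin on the counter, 60 mm behind the tip.

How it is judged:
On the way, in this order (a step that is already met when the one before it is completed fails the run):
1. the bolt is lifted over the lip and drawn out of the keeper, the door still shut (value of joint bolt_draw above 0.027 m and value of joint hinge below 0.06 rad), for 0.05 s.
2. the door is pulled ajar by the gripper (value of joint hinge between 0.22 and 0.6 rad and contact force between the fingers and door above 1 N), for 0.3 s.
At the end, for the whole second after the job is handed in: The door stands still between 0.22 and 0.6 rad open (60 to 165 mm at its free edge), held there against its spring by the gripper's fingers on the door or its bolt (more than 1 N), with no other object propping it (all of step 2 and velocity of joint hinge between -0.08 and 0.08 rad/s and contact force between door and stick_jar below 0.1 N and contact force between door and dish below 0.1 N and contact force between door and spray_can below 0.1 N and contact force between door and tint_brush below 0.1 N); the arm keeps its last pose, push and grip.
It fails at once if the keeper is wrenched (more than 35 N on it) (contact force between keeper and anything else above 35 N).
It fails at once if a bystander is moved more than 20 mm (distance of any of stick_jar, dish, spray_can, tint_brush from where it was at the start of the episode above 0.02 m).
It fails at once if the door is swung wide open (more than 0.8 rad) (value of joint hinge above 0.8 rad).
It also fails if it takes over 38 s, if anything falls off the work surface, if the arm or the gripper's body presses on something with over 40 N, if the wrist force passes 120 N, or if a joint passes its speed limit or range.

## Working session

There is one attempt and no reset: what is moved stays moved. The work goes in short steps, Python scripts to look and compute and a shell command to move; the robot and the scene stay as the last step left them, time stands still between calls to the robot, and variables do not carry over. Pictures are saved under pics/ and viewed, about 8 in all and at most 12, crops included, and the job is handed in when it is done.

```bash
mkdir -p pics; python3 - <<'E'
from plant import ctrl
import cv2,numpy as np
o=ctrl.get_obs();print({k:np.round(v,3).tolist() for k,v in o.items()})
for n in("scene","top"):
    c=ctrl.camera(n);print(n,c["vfov"],c["cx"],c["cy"],np.round(c["extrinsics"],4).tolist())
    cv2.imwrite(f"pics/{n}0.png",c["img"][:,:,::-1])
E
```

```text
{'time_s': 0.0, 'joint_positions': [-1.329, 0.088, 1.372, -0.0, 1.684, -0.103], 'joint_vel': [-0.0, -0.001, 0.0, 0.001, 0.0, 0.0], 'joint_torque': [0.0, -35.187, -31.327, -0.0, 0.011, -0.0], 'position': [0.186, -0.517, 0.23], 'ee_rot': [-0.001, 0.985, 0.172, -0.0], 'wrist_force': [-0.021, -0.137, -0.223], 'moment': [-0.047, 0.036, 0.04], 'width': 0.085}
scene 57.922655225522966 322.40967426110063 243.0554993076163 [[-0.8612, 0.5082, -0.0096, 0.4508], [0.344, 0.5687, -0.7471, -0.1539], [-0.3742, -0.6467, -0.6646, 1.2834], [0.0, 0.0, 0.0, 1.0]]
top 47.486340539932996 318.28085509775866 245.9725778544469 [[0.0142, -0.9999, -0.0049, 0.1093], [-0.9917, -0.0134, -0.1282, 0.5953], [0.1281, 0.0067, -0.9917, 0.9609], [0.0, 0.0, 0.0, 1.0]]
```

View pics/scene0.png

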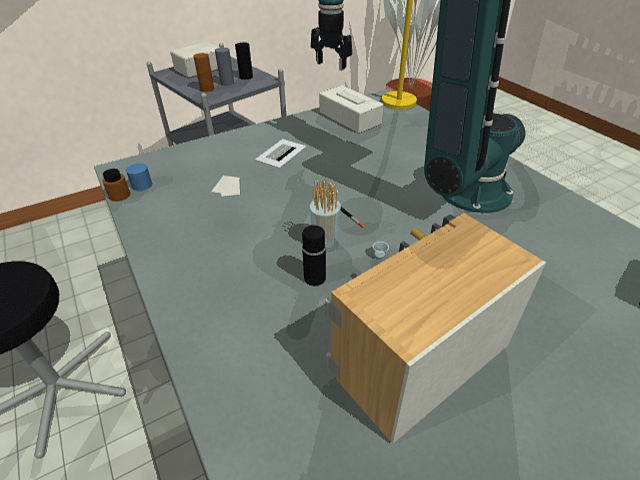

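View pics/top0.png

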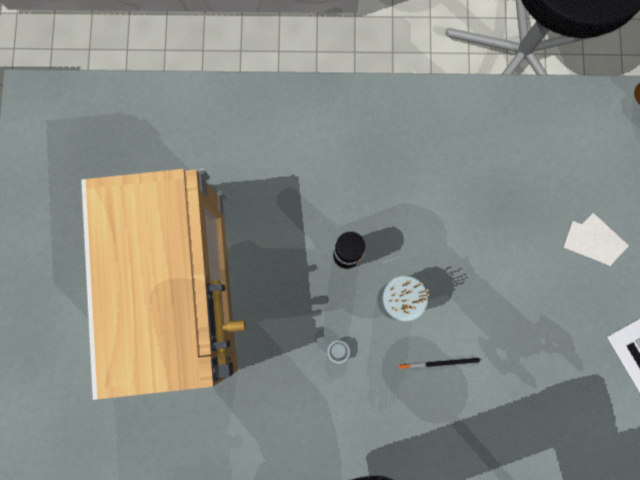

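The scene view shows the cabinet's front facing the jar, can and dish. In the top view the knob is near (235,326), the keeper near (224,370), the dish at (339,352), the can at (349,249) and the jar at (404,298). I'll enlarge the bolt area next.

```bash
cat > h.py <<'E'
from plant import ctrl
import cv2,numpy as np
def ray(c,u,v,z):
    f=240/np.tan(np.radians(c["vfov"]/2));E=np.array(c["extrinsics"]);R=E[:3,:3];t=E[:3,3]
    d=R.T@np.array([(u-c["cx"])/f,(v-c["cy"])/f,1]);o=-R.T@t
    return o+d*(z-o[2])/d[2]
def proj(c,p):
    f=240/np.tan(np.radians(c["vfov"]/2));E=np.array(c["extrinsics"]);q=E[:3,:3]@np.asarray(p)+E[:3,3]
    return f*q[0]/q[2]+c["cx"],f*q[1]/q[2]+c["cy"]
def crop(c,x0,y0,w,h,s,name):
    cv2.imwrite(name,cv2.resize(c["img"][y0:y0+h,x0:x0+w,::-1],None,fx=s,fy=s,interpolation=cv2.INTER_CUBIC))
E
python3 - <<'E'
from h import *
c=ctrl.camera("top");crop(c,75,160,180,245,2.4,"pics/a.png")
a=cv2.imread("pics/a.png")
s=ctrl.camera("scene");crop(s,330,200,220,240,2.4,"pics/b.png");b=cv2.imread("pics/b.png")
im=np.zeros((600,800,3),np.uint8)
im[:588,:432]=a; 
b=cv2.resize(s["img"][205:280,380:470,::-1],None,fx=4,fy=4,interpolation=cv2.INTER_CUBIC);im[:300,435:795]=b
cv2.imwrite("pics/ab.png",im)
E
```

```text
(no output)
```

View pics/ab.png

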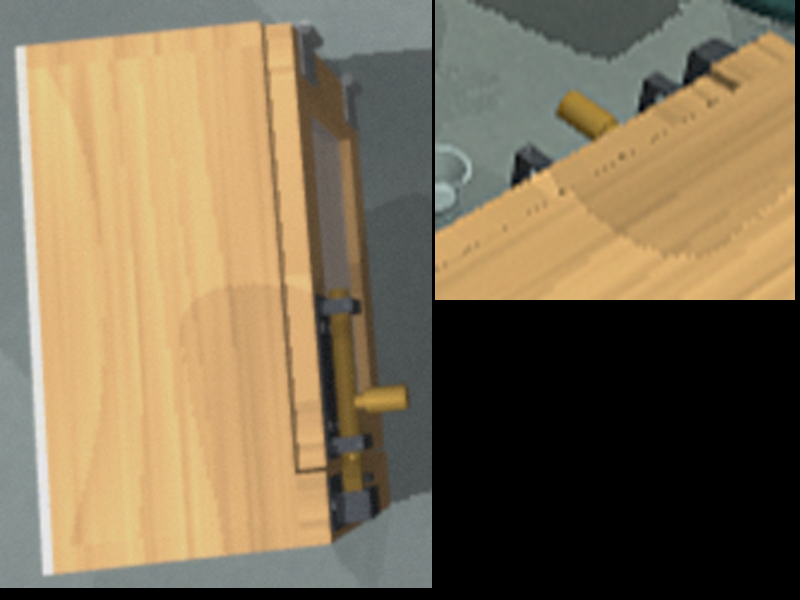

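Enlarged top view, in crop pixels (2.4x): the cabinet's top corners are at (18,46), (44,574), (294,23) and (331,542), and the knob runs from (360,400) to (407,397). I'll fit the pose from these.

```bash
python3 - <<'E'
from h import *
from scipy.optimize import least_squares as LS
c=ctrl.camera("top");s=ctrl.camera("scene")
w=lambda x,y,z:ray(c,x/2.4+75,y/2.4+160,z)
P=np.array([w(18,46,.24),w(44,574,.24),w(294,23,.24),w(331,542,.24)])[:,:2]
L=np.array([[.085,-.16],[.085,.16],[-.085,-.16],[-.085,.16]])
T=lambda p,l:l@np.array([[np.cos(p[2]),-np.sin(p[2])],[np.sin(p[2]),np.cos(p[2])]]).T+p[:2]
r=LS(lambda p:(T(p,L)-P).ravel(),[.4,.2,1.5]);p=r.x;print("cab",p,"res",np.round(r.fun,4))
# knob seen directly, axis at z .206
for q in((360,400),(407,397)):
    k=w(*q,.206);d=k[:2]-p[:2];cc,ss=np.cos(p[2]),np.sin(p[2]);print("knob",k,"cab",d[0]*cc+d[1]*ss,-d[0]*ss+d[1]*cc)
print("knob pred",T(p,np.array([[-.120,.083],[-.120,.080]])),"hinge",T(p,np.array([[-.089,-.161]])))
for cy in(.083,.078):
  k=T(p,np.array([[-.133,cy]]))[0];print("scene px of knob end",proj(s,[*k,.206]))
print("scene-knob end z.206",ray(s,380+(563-435)/4,205+108/4,.206))
for n,u,v,z in(("dish",339,351,.015),("can",349,240,.145),("jar",404,298,.12),("tip",402,366,.004),("end",479,360,.004)):print(n,ray(c,u,v,z))
E
```

```text
cab [0.51370106 0.36455283 1.68456281] res [-0.0001 -0.0008 -0.0004  0.0004  0.0024  0.0008 -0.0019 -0.0004]
knob [0.44860538 0.25409799 0.206     ] cab -0.10235106522473532 0.07721383931631437
knob [0.45087161 0.22486173 0.206     ] cab -0.13165559473089286 0.07828119399303671
knob pred [[0.44486015 0.2359063 ]
 [0.44784076 0.23624686]] hinge [[0.68376368 0.29440508]]
scene px of knob end (np.float64(414.68982020726685), np.float64(228.81577277248067))
scene px of knob end (np.float64(412.85945244173445), np.float64(229.83538465319162))
scene-knob end z.206 [0.45683265 0.22773856 0.206     ]
dish [0.40358176 0.07700746 0.015     ]
can [0.5905417  0.06663998 0.145     ]
jar [ 0.49810613 -0.02652833  0.12      ]
tip [ 0.37740504 -0.03962094  0.004     ]
end [ 0.39032023 -0.18149064  0.004     ]
```

```bash
python3 -m jog '{"offset": [[2.5,-3.1,-0.6],[5.0,-6.2,-1.2],[7.5,-9.2,-1.8],[10.0,-12.3,-2.4],[12.6,-15.4,-3.0]], "turn": [0,0,0,0,0], "hand": [0.6,0.4,0.2,0.1,0.1]}' 20 && python3 -m jog '{"offset": [[2.5,-3.1,0],[5.0,-6.2,0],[7.5,-9.2,0],[10.0,-12.3,0],[12.6,-15.4,0]], "turn": [0,0,0,0,0], "hand": [0.1,0.1,0.1,0.1,0.1]}' && python3 -m jog '{"offset": [[2.5,-3.1,0],[5.0,-6.2,0],[7.5,-9.2,0],[10.0,-12.3,0],[12.6,-15.4,0]], "turn": [0,0,0,0,0], "hand": [0.1,0.1,0.1,0.1,0.1]}'
```

```text
time_s: 0.72
position: [0.2525, -0.3284, 0.2614]
ee_rot: [0.0, 0.985, 0.171, 0.0]
wrist_force: [0.7, -0.2, 0.3]
width: 0.0467
time_s: 1.13
position: [0.3189, -0.1408, 0.2616]
ee_rot: [0.0, 0.985, 0.171, 0.001]
wrist_force: [0.7, 0.1, 0.3]
width: 0.0471
time_s: 1.55
position: [0.3855, 0.047, 0.2617]
ee_rot: [0.0, 0.985, 0.172, 0.001]
wrist_force: [0.2, -1.0, 0.3]
width: 0.0469
```

```bash
python3 -m jog '{"offset": [[2.5,-3.0,0],[5.0,-6.0,0],[7.5,-9.0,0],[10.0,-12.0,0],[12.4,-15.2,0]], "turn": [-0.12,-0.24,-0.36,-0.48,-0.6], "hand": [0.1,0.1,0.1,0.1,0.1]}' >/dev/null && python3 -m jog '{"offset": [[0,0,0],[0,0,0],[0,0,0],[0,0,0],[0,0,0]], "turn": [-0.12,-0.24,-0.36,-0.48,-0.6], "hand": [0.1,0.1,0.1,0.1,0.1]}'>/dev/null && python3 -m jog '{"offset": [[0,0,0],[0,0,0],[0,0,0],[0,0,0],[0,0,0]], "turn": [-0.1,-0.139,-0.139,-0.139,-0.139], "hand": [0.1,0.1,0.1,0.1,0.1]}'
python3 - <<'E'
from h import *
from scipy.spatial.transform import Rotation as R
o=ctrl.get_obs();q=o["ee_rot"];M=R.from_quat([q[1],q[2],q[3],q[0]]).as_matrix();print(M.round(3),o["position"],o["joint_positions"])
c=ctrl.camera("top");s=ctrl.camera("scene")
im=np.zeros((600,800,3),np.uint8)
im[:450,:400]=cv2.resize(c["img"][290:380,180:260,::-1],None,fx=5,fy=5,interpolation=2)
im[:450,400:]=cv2.resize(s["img"][160:250,375:455,::-1],None,fx=5,fy=5,interpolation=2)
cv2.imwrite("pics/c.png",im)
E
```

```text
time_s: 2.8
position: [0.4508, 0.2299, 0.2613]
ee_rot: [0.0, 0.666, 0.746, -0.0]
wrist_force: [0.0, -0.3, 0.0]
width: 0.0472
[[-0.112  0.994  0.   ]
 [ 0.994  0.112 -0.   ]
 [-0.    -0.    -1.   ]] [0.4508082  0.22987044 0.26125467] [ 3.59517988e-01 -1.50059915e-02  1.41737943e+00 -9.58972990e-05
  1.73925153e+00  2.47538873e-01]
```

View pics/c.png

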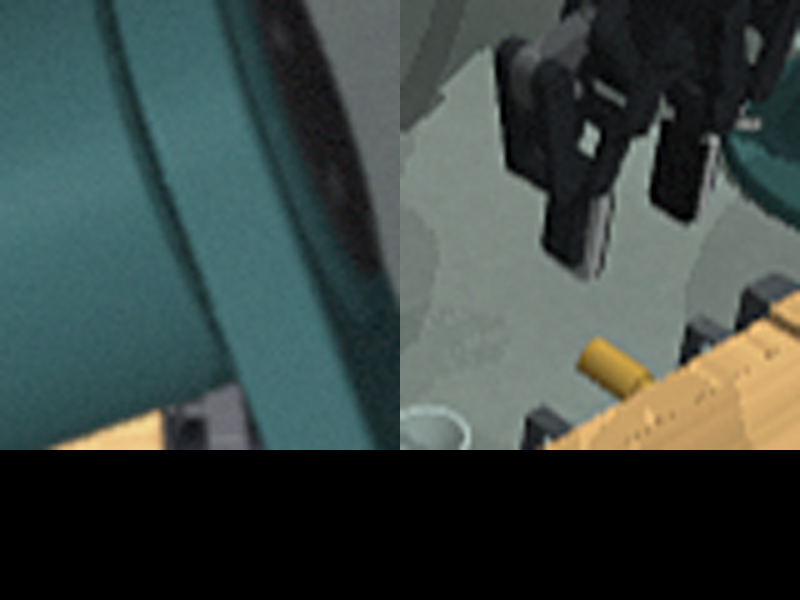

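Knob in the scene crop at about (590,360) (full-image pixel (413,232)) agrees with the fit. The fingers are above it, with the gap over the knob. I'll descend.

```bash
python3 -m jog '{"offset": [[0.2,0,1.2],[0.2,0,2.7],[0.2,0,4.2],[0.2,0,5.7],[0.2,0,6.6]], "turn": [0,0,0,0,0], "hand": [0.1,0.1,0.1,0.1,0.1]}' && python3 -m jog '{"offset": [[0,0,0.3],[0,0,0.6],[0,0,0.8],[0,0,0.8],[0,0,0.8]], "turn": [0,0,0,0,0], "hand": [0.1,0.1,0.1,0.1,0.1]}'
python3 - <<'E'
from h import *
s=ctrl.camera("scene")
cv2.imwrite("pics/d.png",cv2.resize(s["img"][180:255,370:470,::-1],None,fx=7,fy=7,interpolation=2))
E
```

```text
time_s: 3.32
position: [0.4495, 0.2316, 0.1923]
ee_rot: [-0.001, 0.666, 0.746, -0.002]
wrist_force: [-0.3, 0.3, -1.0]
width: 0.0471
time_s: 3.73
position: [0.451, 0.2321, 0.188]
ee_rot: [0.0, 0.666, 0.746, 0.001]
wrist_force: [0.3, 0.2, 0.4]
width: 0.0466
```

View pics/d.png

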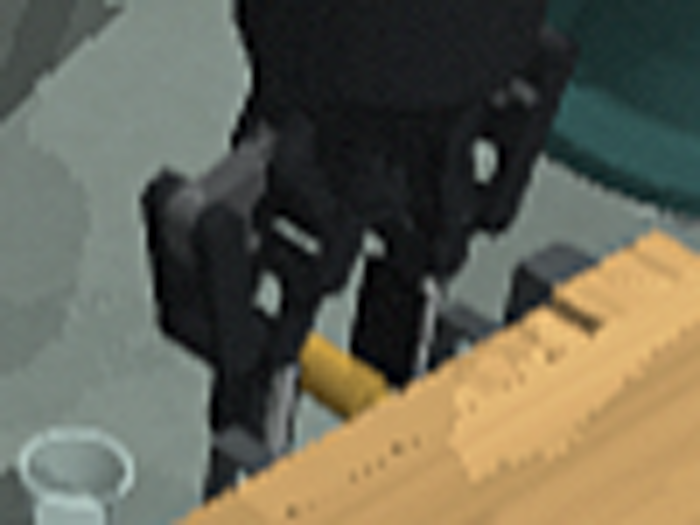

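The knob, at about (340,370) in the crop, lies between the fingers. I'll close gently at 20 N.

```bash
python3 -m jog '{"offset": [[0,0,0],[0,0,0],[0,0,0],[0,0,0],[0,0,0]], "turn": [0,0,0,0,0], "hand": [-0.2,-0.4,-0.5,-0.5,-0.5]}' 20 && python3 -m jog '{"offset": [[0,0,0],[0,0,0],[0,0,0],[0,0,0],[0,0,0]], "turn": [0,0,0,0,0], "hand": [-0.55,-0.6,-0.65,-0.7,-0.8]}' && python3 -m jog '{"offset": [[0,0,0],[0,0,0],[0,0,0],[0,0,0],[0,0,0]], "turn": [0,0,0,0,0], "hand": [-1,-1,-1,-1,-1]}' 25
```

```text
time_s: 4.2
position: [0.4506, 0.2319, 0.1874]
ee_rot: [0.0, 0.666, 0.746, 0.0]
wrist_force: [-0.2, 0.6, 0.1]
width: 0.0212
time_s: 4.62
position: [0.4508, 0.2319, 0.1874]
ee_rot: [0.0, 0.666, 0.746, 0.0]
wrist_force: [0.6, -0.7, 0.2]
width: 0.0153
time_s: 5.03
position: [0.4507, 0.2319, 0.1874]
ee_rot: [0.0, 0.666, 0.746, 0.0]
wrist_force: [0.1, -0.6, 1.2]
width: 0.0152
```

Gripped on 15 mm with no side load. Now I'll lift 9 mm.

```bash
python3 -m jog '{"offset": [[0,0,-0.3],[0,0,-0.6],[0,0,-0.9],[0,0,-0.9],[0,0,-0.9]], "turn": [0,0,0,0,0], "hand": [-1,-1,-1,-1,-1]}' 50
python3 - <<'E'
from h import *
print(ctrl.get_obs()["wrist_force"])
s=ctrl.camera("scene")
cv2.imwrite("pics/e.png",cv2.resize(s["img"][180:255,370:470,::-1],None,fx=7,fy=7,interpolation=2))
E
```

```text
time_s: 5.45
position: [0.4503, 0.2319, 0.1963]
ee_rot: [-0.0, 0.666, 0.746, -0.0]
wrist_force: [-0.2, -0.1, -1.8]
width: 0.0143
[-0.1850908  -0.07146101 -1.75426769]
```

View pics/e.png

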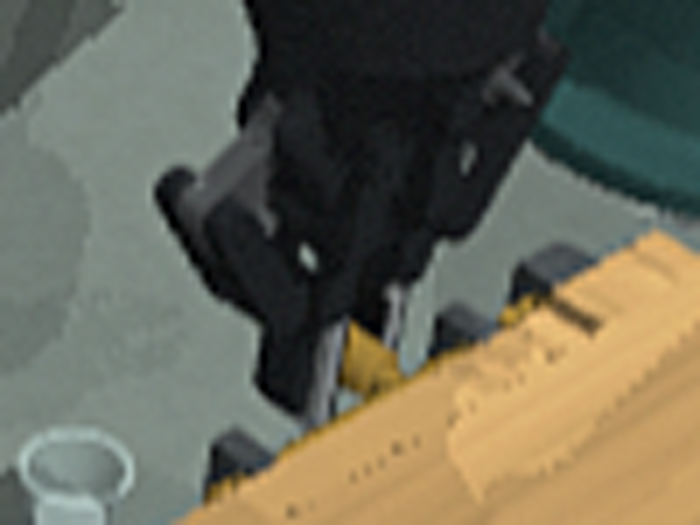

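The brass rod now shows above the cabinet's edge and the force equals its weight of about 1.7 N, so it is lifted and free. I'll draw along tool +y, checking the force after the first centimetre.

```bash
python3 -m jog '{"offset": [[0,0.2,0],[0,0.4,0],[0,0.6,0],[0,0.8,0],[0,1.0,0]], "turn": [0,0,0,0,0], "hand": [-1,-1,-1,-1,-1]}'
```

```text
time_s: 5.92
position: [0.4606, 0.233, 0.1961]
ee_rot: [-0.0, 0.666, 0.746, -0.0]
wrist_force: [-0.7, 1.1, -2.4]
width: 0.0144
```

```bash
python3 -m jog '{"offset": [[0,0.5,0],[0,1.0,0],[0,1.5,0],[0,2.0,0],[0,2.4,0]], "turn": [0,0,0,0,0], "hand": [-1,-1,-1,-1,-1]}' && python3 -m jog '{"offset": [[0,0,0],[0,0,0],[0,0,0],[0,0,0],[0,0,0]], "turn": [0,0,0,0,0], "hand": [-1,-1,-1,-1,-1]}'
python3 - <<'E'
from h import *
print(ctrl.get_obs()["wrist_force"])
s=ctrl.camera("scene")
cv2.imwrite("pics/f.png",cv2.resize(s["img"][180:255,370:470,::-1],None,fx=7,fy=7,interpolation=2))
E
```

```text
time_s: 6.33
position: [0.4851, 0.2359, 0.1962]
ee_rot: [-0.0, 0.666, 0.746, 0.0]
wrist_force: [-1.4, 1.5, -1.7]
width: 0.0145
time_s: 6.75
position: [0.4845, 0.2358, 0.1965]
ee_rot: [0.0, 0.666, 0.746, 0.0]
wrist_force: [-0.1, 0.6, -1.2]
width: 0.0137
[-0.05269927  0.57308686 -1.2466603 ]
```

View pics/f.png

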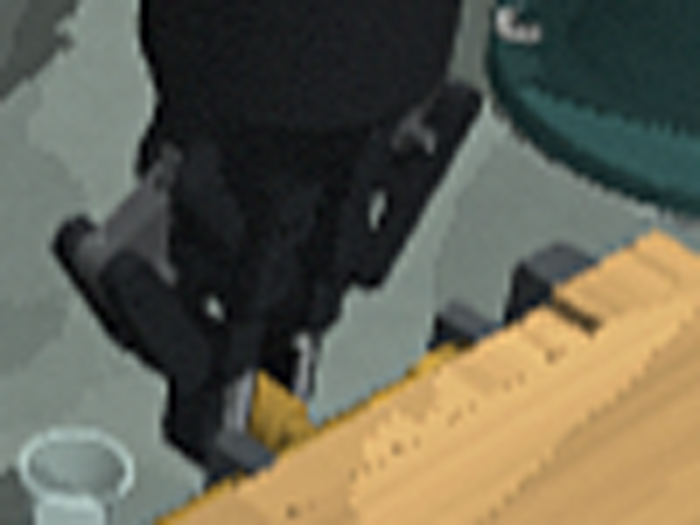

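The bolt is drawn by about 39 mm, with no side load and the nose out of the keeper. Now I'll swing about the hinge in 0.1 rad steps, turning the tool with the door.

```bash
python3 -m jog '{"offset": [[-0.41,0.07,0],[-0.81,0.16,0],[-1.22,0.25,0],[-1.62,0.35,0],[-2.02,0.45,0]], "turn": [-0.02,-0.04,-0.06,-0.08,-0.1], "hand": [-1,-1,-1,-1,-1]}' 70
```

```text
time_s: 7.22
position: [0.491, 0.2168, 0.1965]
ee_rot: [-0.0, 0.627, 0.779, 0.001]
wrist_force: [-0.1, 3.4, -1.6]
width: 0.0141
```

```bash
python3 -m jog '{"offset": [[-0.41,0.07,0],[-0.81,0.16,0],[-1.22,0.25,0],[-1.62,0.35,0],[-2.02,0.45,0]], "turn": [-0.02,-0.04,-0.06,-0.08,-0.1], "hand": [-1,-1,-1,-1,-1]}' && python3 -m jog '{"offset": [[-0.41,0.07,0],[-0.81,0.16,0],[-1.22,0.25,0],[-1.62,0.35,0],[-2.02,0.45,0]], "turn": [-0.02,-0.04,-0.06,-0.08,-0.1], "hand": [-1,-1,-1,-1,-1]}' && python3 -m jog '{"offset": [[-0.41,0.07,0],[-0.81,0.16,0],[-1.22,0.25,0],[-1.62,0.35,0],[-1.62,0.35,0]], "turn": [-0.02,-0.04,-0.06,-0.08,-0.08], "hand": [-1,-1,-1,-1,-1]}' && python3 -m jog '{"offset": [[0,0,0],[0,0,0],[0,0,0],[0,0,0],[0,0,0]], "turn": [0,0,0,0,0], "hand": [-1,-1,-1,-1,-1]}'
python3 - <<'E'
from h import *
s=ctrl.camera("scene");c=ctrl.camera("top")
im=np.zeros((600,800,3),np.uint8)
im[:480,:400]=cv2.resize(c["img"][160:400,180:380,::-1],None,fx=2,fy=2)
im[:480,400:]=cv2.resize(s["img"][170:330,310:443,::-1],(400,480))
cv2.imwrite("pics/g.png",im)
E
```

```text
time_s: 7.63
position: [0.4995, 0.1981, 0.1965]
ee_rot: [-0.001, 0.588, 0.809, 0.001]
wrist_force: [-0.0, 3.8, -0.8]
width: 0.0139
time_s: 8.05
position: [0.5098, 0.1804, 0.1964]
ee_rot: [-0.001, 0.547, 0.837, 0.001]
wrist_force: [-1.1, 3.8, -1.8]
width: 0.0136
time_s: 8.47
position: [0.5196, 0.1665, 0.1962]
ee_rot: [-0.001, 0.513, 0.858, 0.0]
wrist_force: [-2.1, 5.0, -1.2]
width: 0.0136
time_s: 8.88
position: [0.5197, 0.1664, 0.1962]
ee_rot: [-0.0, 0.513, 0.858, -0.0]
wrist_force: [-1.5, 2.8, -1.4]
width: 0.0138
```

View pics/g.png

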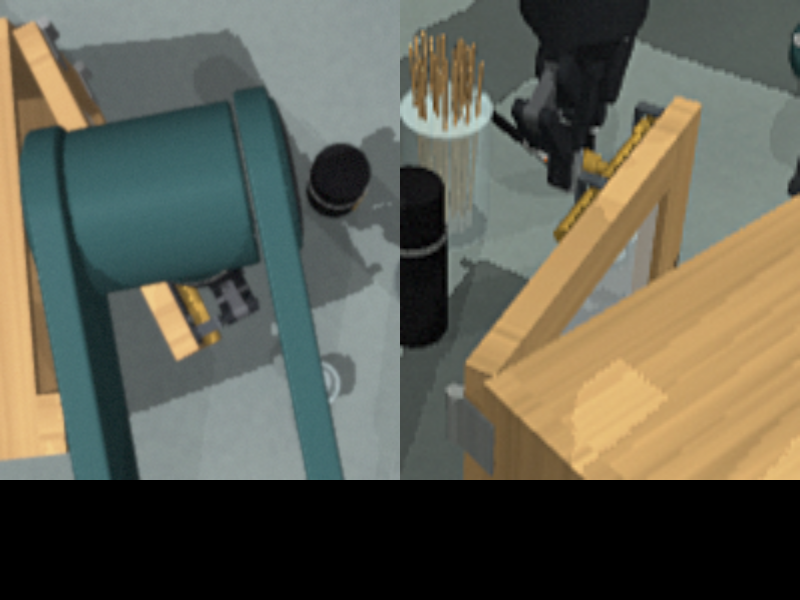

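The door stands ajar with the knob still in the grip. Its free corner is at about (180,358) in the left crop, and the bystanders stand clear. One check of angle and steadiness, then I'll hand in.

```bash
python3 -m jog '{"offset": [[0,0,0],[0,0,0],[0,0,0],[0,0,0],[0,0,0]], "turn": [0,0,0,0,0], "hand": [-1,-1,-1,-1,-1]}'
python3 - <<'E'
from h import *
c=ctrl.camera("top")
e=ray(c,180+180/2,160+358/2,.23);h=np.array([.6838,.2944])
d=e[:2]-h;a=np.arctan2(d[1],d[0])%(2*np.pi)-3.2554
print("edge",e,"len",np.hypot(*d),"angle",a)
for n,u,v,z in(("can",180+339/2,160+160/2,.145),("dish",180+329/2,160+383/2,.015)):print(n,ray(c,u,v,z))
E
```

```text
time_s: 9.4
position: [0.5199, 0.1661, 0.1962]
ee_rot: [-0.0, 0.513, 0.858, -0.0]
wrist_force: [-2.4, 4.3, -0.3]
width: 0.0138
edge [0.4323862  0.18413494 0.23      ] len 0.2745310192616063 angle 0.29950920280524684
can [0.59055273 0.06582179 0.145     ]
dish [0.40282749 0.06694132 0.015     ]
```

The corner I read is the inner one, about 0.06 rad behind the front face. That gives a door angle of about 0.36 rad, which agrees with the commanded 0.38. The hold is steady, so I'm handing in.

```bash
python3 -c "
from plant import ctrl
print(ctrl.finish_job());print(ctrl.get_obs()['time_s'])"
```

```text
the job is handed in; nothing more can be done
None
the job is handed in; nothing more can be done
```

The cabinet door is open by about 10 cm and the gripper is still holding it by the bolt knob. I handed the job in at about 9.4 s; no verdict was reported.

**Moves:** I pinched the knob from above and lifted it 9 mm. I then drew the bolt about 34 mm, to roughly 0.039 m, with the door still shut. Side forces stayed below about 2 N at each reading, so the keeper was not strained. Finally I swung the door about its hinge, turning the gripper with it.

**Last checks:**
- **Door angle:** I commanded 0.38 rad. The image gave 0.30 rad at the door's inner corner, or about 0.36 once corrected for the leaf's thickness.
- **Hold:** The gripper stayed still between the last two readings. It was taking about 3 to 5 N, in line with the closing spring.
- **Spray can:** It measured within 1 mm of its starting position.
- **Dish:** It read 10 mm from its first position, but it was half hidden behind the arm. Nothing came near it, so I take that as a reading error.
- **Jar and brush:** I only checked these by eye. The jar stood clear in the last picture, and the brush was barely visible in it.

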